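# Present a sample bottle to the code reader and hold the seal-check probe on its cap

## Task

Turn the sample bottle on its turntable until the code tag on its side squarely faces the reader block's window. Then lift the pen-shaped seal-check probe out of its stand and hold it upright with its spring tip inside the small ring drawn on the white disc of the bottle's cap, pressing gently so that the tip is pushed about half of its 10 mm travel into the probe. Finish while still holding the probe there, with the code tag still facing the window; leave the other things on the bench alone.

Things in the scene. Friction and masses are not known exactly. Their poses are not given: they have to be found in the camera images.
- sample_bottle: Amber bottle with black screw cap, fixed upright on a turntable. Body 56 mm in diameter, 68 mm high; cap 34 mm in diameter, its top 108 mm above the underside, with a 1.5 mm thick white disc on it. Turn it by the cap: fingertips at 85 mm or more above the bench clear its shoulder. Origin: centre of its underside, 18 mm above the bench, on the turning axis; z up.
- turntable (a joint): Angle in rad of the turntable (grey, 72 mm in diameter) and bottle about the upright axis: 0 when the code tag squarely faces the reader window, positive anticlockwise seen from above. It starts between 0.8 and 1.7, has stops at -0.6 and 2.4, turns stiffly (0.04 N m) and stays where it is left.
- cap_top (a point): Centre of the top of the white disc on the cap, on the turning axis, 127.5 mm above the bench.
- spot (a point): Centre of the ring drawn on the white disc (inside diameter 14 mm), 7.8 mm from the turning axis on the code tag's side, 127.5 mm above the bench.
- code_tag (a point): Centre of the code tag, the upright dark bars in the middle of the pale label on the bottle's side, 29.5 mm from the turning axis, 53 mm above the bench. A small tooth on the turntable's rim points out below it.
- station: Fixed reading station: aluminium plate 84 by 185 mm, 10 mm thick, with the turntable and, 85 mm from the turning axis towards the station's +y, the face of the grey reader block (58 mm along x, 44 mm along y, its top 66 mm above the bench). Origin: on the turning axis at bench height; z up.
- window (a point): Centre of the dark reader window, on the reader block's face that looks at the bottle (towards the station's -y), 41 mm above the bench.
- stand: Fixed probe stand: steel foot 70 by 64 mm, back plate at its +x end, and a top plate 64 by 50 mm whose upper side is 75 mm above the bench with an upright 19 mm hole above the origin. Origin: centre of its underside.
- probe: The probe, loose, about 0.1 kg, hanging upright in the stand's hole by its collar. Origin: lower end of its steel nose, on its axis, 30 mm above the bench at the start; z up along the probe. Nose 16 mm in diameter to 45 mm, black collar 34 mm in diameter to 51 mm, round grey grip 24 mm in diameter to 111 mm (top end); grip it near 85 mm. Spring tip reaches 14 mm below the origin.
- probe_tip (a point): Centre of the end of the probe's spring tip (6 mm in diameter, flat), 14 mm below the probe's origin when it is fully out.
- plunger (a joint): How far in m the spring tip is pushed into the probe: 0 fully out, 0.010 home. Spring: 1 N when fully out, 3 N at 5 mm, 5 N at 10 mm.
- dye_bottle: Bystander: small brown bottle with white cap, 30 mm in diameter, 72 mm high, loose. Origin: centre of its underside.
- counter_tally: Bystander: grey-white round tally counter, 53 by 42 by 21 mm, loose. Origin: centre of its underside.
- timer: Bystander: white timer, 25 by 68 by 64 mm, loose. Origin: centre of its underside.
There are look-alikes about, which are no part of the job. Of the things that look like the stand, take the one that is nearest to the robot's base at the start.

How it is judged:
On the way, in this order (a step that is already met when the one before it is completed fails the run):
1. the bottle is turned so that its code tag faces the reader window, with the probe still in its stand (value of joint turntable between -0.16 and 0.16 rad and distance of probe from where it was at the start of the episode below 0.02 m), for 0.2 s.
2. the probe is held clear of its stand (height (world z) of probe_tip above 0.08 m and contact force between the fingers and probe above 1 N), for 0.2 s.
At the end, for the whole second after the job is handed in: The turntable stands within 0.16 rad of facing the window; the fingers hold the probe still, within 0.12 rad of upright, its tip within 4.5 mm of the ring's centre on the disc and pushed in 1.5 to 9 mm; the fingers do not touch the bottle (value of joint turntable between -0.16 and 0.16 rad and horizontal distance between probe_tip and spot below 0.0045 m and distance between probe_tip and spot below 0.007 m and angle between probe's own z axis and vertical below 0.12 rad and value of joint plunger between 0.0015 and 0.009 m and contact force between probe and sample_bottle below 8 N and height (world z) of probe above 0.128 m and contact force between the fingers and probe above 1 N and contact force between the fingers and sample_bottle below 0.2 N and contact force between probe and stand below 0.1 N and linear speed of probe below 0.02 m/s); the arm keeps its last pose, push and grip.
It fails at once if the probe is driven hard into the bottle (over 20 N) (contact force between probe and station above 20 N).
It fails at once if the small brown bottle is disturbed (distance of dye_bottle from where it was at the start of the episode above 0.02 m).
It fails at once if the tally counter is disturbed (distance of counter_tally from where it was at the start of the episode above 0.02 m).
It fails at once if the timer is disturbed (distance of timer from where it was at the start of the episode above 0.02 m).
It also fails if it takes over 48 s, if anything falls off the work surface, if the arm or the gripper's body presses on something with over 40 N, if the wrist force passes 120 N, or if a joint passes its speed limit or range.

## Robot

A 6-joint arm with a two-finger parallel gripper is mounted at the origin on a cart in front of the work surface, level with it; the furniture and walls round the work are solid. World frame = base frame: x ahead of the robot, y to its left, z up, the work surface at z = 0. Lengths are in m, angles in rad, forces in N, time in s.
With the tool pointing down it reaches from about 0.25 to 0.725 m from the base axis. Payload 4 kg.
Tool frame: the origin (TCP) lies on the centre line of the jaws, within the pads' length; the fingertips stand ahead of it and the grasp point (between the pads) lies 3 mm ahead of it (bot.tcp_to_tips is the z of the fingertips in the tool frame, in m); z points along the fingers, y is the line along which they close (so a half turn about z gives the same grasp; the last joint's range is limited). The gripper opens to 85 mm and grips with 20 to 120 N. Pads are 22 mm wide; open, the fingers measure 114 mm over their backs; the gripper's body (76 mm by 85 mm) begins 54 mm behind the grasp point. The pads swing forward as they close: fully open they stand 13 mm farther back than shut.
Start: joints at [1.221, 0.241, 0.005, 1.335, 0, 1.571], TCP at [0.171, 0.47, 0.253] pointing down, gripper open.
Joint ranges: [-2.72, 2.72], [-1.05, 1.87], [-1.09, 1.28], [-1.99, 2.15], [-1.42, 1.44], [-3.14, 3.14]. Speed limits (rad/s): [2.79, 2.79, 3.14, 3.14, 3.14, 3.14].

## Interface

Orientations are given as a unit quaternion [x, y, z, w].
In Python, from workcell import telemetry, camera, camera_params, ticket, boxes_of, cut_out, spot_point, bot gives the robot as it stands.
- The arm moves only by the shell command python3 -m creep 'ROWS'. ROWS is text: rows parted by semicolons, each of 5 numbers parted by spaces: the opening, from 0 (shut) to 1 (fully open), then the shift along the tool's x, y, z in units of 150 mm (1.0 is 150 mm), then the turn about the tool's z in units of 180 degrees (1.0 is 180 degrees). In form: claw x y z turn; .... A call has 1 to 12 rows; each row is the pose to reach, as a shift and turn from the pose commanded when the call began, along the tool's axes at that moment, turning the shorter way round; what a row does not reach only later rows make up. A row lasts 1/8 s, in which the tool goes at most 62.5 mm and 10.7 degrees, less where a joint would pass 70% of its speed; a pose out of reach is approached as far as the arm can. A call with a number of a shift or a turn outside -1 to 1 is refused whole. A call with a gripper value outside its range is refused whole. The fingers move at their own pace and stop on an object; the grip force is fixed at half the most. Time passes only in rows, so rows that repeat a pose let the fingers close. It gives the time, the measured TCP pose, the force, the opening and the grip force at its end, in the units of the state.
- telemetry.get_obs(): the state, without advancing time (a new reading comes with each control period).
- camera(name): name is "scene" or "top" or "wrist"; returns the picture (420x560x3 uint8, red, green, blue); there is no depth.
- camera_params(name): a dict with "camera_matrix" (3x3 intrinsics, pixels), "eye" and "attitude" of the camera in the world. Camera axes: x right, y down, z forward; pixel columns grow to the right and rows downward; lengths in m; the calibration is good to about 2 mm. A picture is of the moment at which its call begins: read the wrist's pose just before it. camera_params takes no time and is no camera call; for the wrist camera it gives the pose at the moment of the call.
- ticket.job_done(): hands the job in; it is judged then, once.
Trained networks look in the newest picture that a camera, given by its name, has taken for a name from the list of things; names that differ only in an ending like _2 or _b are one class to them, and where a whole thing is asked for, a point or a joint stands for the part that bears it (a point fixed in the world has none). Each returns a list of dicts, best first, with "conf" (0 to 1); they miss things now and then, are a little off and sometimes report something else, mostly with a low value. They report only what shows in the picture. A call takes as long as a camera call. They do not tell look-alikes from the thing itself.
- boxes_of(thing, camera): "at" ([x, y, z] in m, in world coordinates, good to about 4 mm: the middle of the surface that is visible of it).
- cut_out(thing, camera): "pixels" (420x560 bool, what is visible of it).
- spot_point(thing, camera): "at" ([x, y, z] in m, in world coordinates, good to about 4 mm: a listed point, or the origin of a listed thing).
The state is a dict: "clock": time; "joint_pos": joint angles; "joint_vel": joint speeds; "tau": joint torques, N m; "eef_pos": TCP position; "tool_rot": TCP orientation; "ft_force": force on the tool from outside, world axes, zero at the start; "ft_torque": the same for the moment, N m; "grip_width": finger opening in m; "grasp_force": force on a finger pad.
Only numpy, scipy, OpenCV 4.12 (cv2) and the standard library are available. Lean on these libraries where they do the work, as an engineer would, in place of code of your own. Each camera call takes 0.05 s, during which the arm holds its last target. There are 200 camera calls.

## Working session

There is one attempt and no reset: what is moved stays moved. The work goes in short steps, Python scripts to look and compute and a shell command to move; the robot and the scene stay as the last step left them, time stands still between calls to the robot, and variables do not carry over. Pictures are saved under pics/ and viewed, at most 10 in all, crops included, and the job is handed in when it is done.

```bash
ls; mkdir -p pics; python3 - <<'E'
from workcell import telemetry,camera,camera_params,boxes_of,spot_point,bot
import cv2,numpy as np
o=telemetry.get_obs();print({k:np.round(v,3) for k,v in o.items()}, bot.tcp_to_tips)
ims=[]
for c in("scene","top"):
    im=camera(c);cv2.imwrite(f"pics/{c}.png",im[:,:,::-1])
    p=camera_params(c);print(c,np.round(p["eye"],3),np.round(p["attitude"],3))
    for t in("stand","probe","code_tag","spot","cap_top","window","station","sample_bottle","probe_tip","dye_bottle","counter_tally","timer"):
        print(t,[(np.round(d["at"],3).tolist(),round(d["conf"],2)) for d in spot_point(t,c)][:4])
E
```

```text
pics
{'clock': np.float64(0.0), 'joint_pos': array([ 1.221,  0.241,  0.004,  1.335, -0.   ,  1.571]), 'joint_vel': array([-0.   ,  0.   ,  0.002,  0.001, -0.002,  0.   ]), 'tau': array([-0.0000e+00, -3.7232e+01,  2.5241e+01,  1.7000e-02, -0.0000e+00,
        0.0000e+00]), 'eef_pos': array([0.171, 0.469, 0.252]), 'tool_rot': array([ 0.174,  0.985, -0.001, -0.   ]), 'ft_force': array([ 0.798,  0.093, -1.513]), 'ft_torque': array([ 0.059, -0.015, -0.015]), 'grasp_force': np.float64(0.0), 'grip_width': np.float64(0.085)} 0.022
scene [-0.135 -0.632  0.816] [ 0.814 -0.359  0.178 -0.42 ]
stand [([0.474, -0.23, 0.001], 0.85), ([0.802, 0.114, 0.004], 0.52), ([0.477, 0.17, 0.016], 0.5)]
probe [([0.471, -0.236, 0.032], 0.92)]
code_tag [([0.456, 0.191, 0.056], 0.88)]
spot [([0.47, 0.176, 0.124], 0.57)]
cap_top [([0.477, 0.174, 0.127], 0.7)]
window [([0.462, 0.252, 0.042], 0.83), ([0.475, 0.17, 0.127], 0.56)]
station [([0.48, 0.172, 0.0], 0.8)]
sample_bottle [([0.475, 0.167, 0.015], 0.98)]
probe_tip []
dye_bottle [([0.396, -0.11, -0.002], 0.79)]
counter_tally [([0.402, -0.017, 0.001], 0.74), ([0.523, 0.426, 0.005], 0.22)]
timer [([0.526, 0.427, 0.003], 0.57)]
top [0.333 0.068 1.333] [ 0.712 -0.696  0.065 -0.072]
stand [([0.472, -0.229, 0.002], 0.74), ([0.803, 0.116, 0.003], 0.59)]
probe [([0.474, -0.232, 0.03], 0.57), ([0.392, -0.109, 0.002], 0.21)]
code_tag [([0.45, 0.181, 0.051], 0.7)]
spot [([0.469, 0.174, 0.133], 0.84), ([0.474, 0.169, 0.129], 0.58)]
cap_top [([0.476, 0.168, 0.129], 0.69)]
window [([0.458, 0.255, 0.039], 0.62)]
station [([0.478, 0.17, 0.001], 0.67)]
sample_bottle [([0.48, 0.169, 0.018], 0.64), ([0.402, -0.017, 0.003], 0.26)]
probe_tip [([0.402, -0.02, 0.005], 0.16)]
dye_bottle [([0.386, -0.108, 0.001], 0.52), ([0.529, 0.424, 0.002], 0.41)]
counter_tally [([0.4, -0.016, 0.005], 0.73)]
timer [([0.529, 0.424, 0.001], 0.6)]
```

View pics/scene.png

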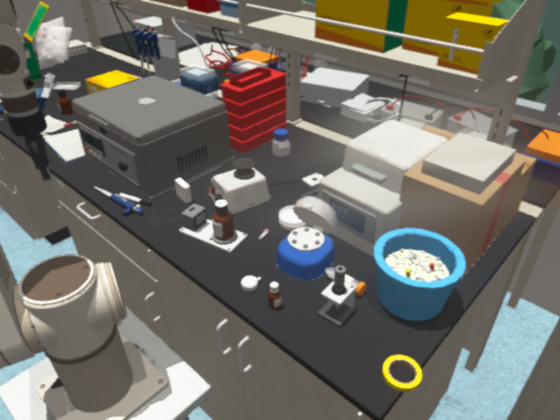

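View pics/top.png

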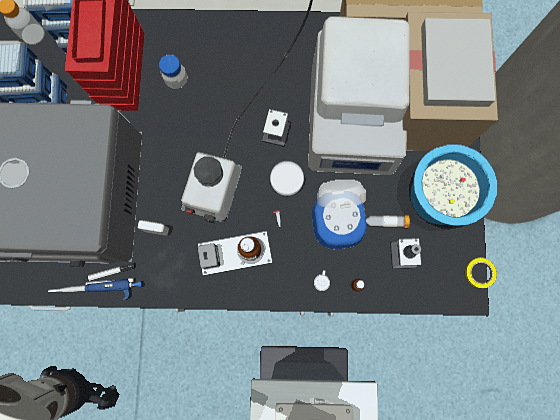

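The scene view shows the station at about (215,232), the probe stand at (338,295) and the dye bottle at (275,294). Two things in the top view look like the stand: (407,252), at x 0.47, y -0.23, which holds the probe, and (277,125), at x 0.80, y 0.11. The first is nearest to the base (0.53 m against 0.81 m), so I'll confirm it in a crop.

```bash
python3 - <<'E'
import cv2,numpy as np
t=cv2.imread("pics/top.png");s=cv2.imread("pics/scene.png")
f=lambda im,x,y,w=50:cv2.resize(im[y-w:y+w,x-w:x+w],(380,290),interpolation=cv2.INTER_CUBIC)
f=lambda im,x,y:cv2.resize(im[y-38:y+38,x-50:x+50],(400,300),interpolation=cv2.INTER_CUBIC)
cv2.imwrite("pics/crop1.png",np.vstack([np.hstack([f(t,400,250),f(t,277,125)]),np.hstack([f(s,338,295),f(s,215,225)])]))
E
```

```text
(no output)
```

View pics/crop1.png

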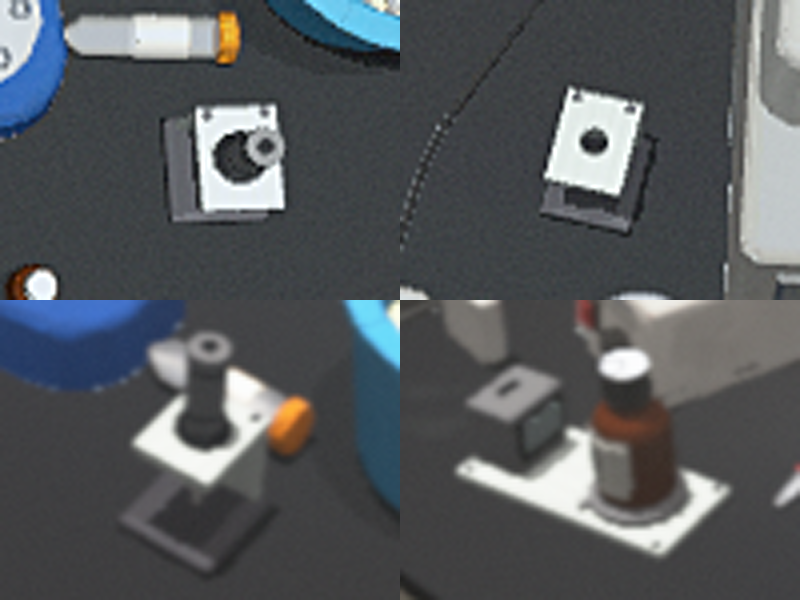

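The crop confirms it: the stand at top (407,252) holds the probe, while the far one is empty. The window faces the bottle, and the label on the bottle points to the front left of it. Next I'll check the wrist camera mounting and work out the first move.

```bash
cat >h.py <<'E'
import numpy as np,cv2
from scipy.spatial.transform import Rotation as R
from workcell import telemetry,camera,camera_params,boxes_of,cut_out,spot_point,bot,ticket
def st():
    o=telemetry.get_obs();return o,np.array(o["eef_pos"]),R.from_quat(o["tool_rot"])
def rel(target,yaw_y=None):
    "row numbers (x y z turn) to bring TCP to target with tool y at yaw (rad, mod pi)"
    o,p,r=st();d=r.inv().apply(np.array(target)-p)/.15;t=0
    if yaw_y is not None:
        y=r.apply([0,1,0]);c=np.arctan2(y[1],y[0]);t=-(((yaw_y-c)+np.pi/2)%np.pi-np.pi/2)/np.pi
    return np.round(d,3),round(t,3)
def pix(P,c):
    q=camera_params(c);A=R.from_quat(q["attitude"]);v=A.inv().apply(np.atleast_2d(P)-q["eye"]);k=v@np.array(q["camera_matrix"]).T
    return k[:,:2]/k[:,2:]
def ray(uv,z,c,q=None):
    q=q or camera_params(c);d=np.linalg.inv(q["camera_matrix"])@[uv[0],uv[1],1];d=R.from_quat(q["attitude"]).apply(d);e=np.array(q["eye"])
    return e+d*(z-e[2])/d[2]
E
python3 - <<'E'
from h import *
q=camera_params("wrist");o,p,r=st()
print(r.inv().apply(np.array(q["eye"])-p),(r.inv()*R.from_quat(q["attitude"])).as_matrix().round(3),np.round(q["camera_matrix"]))
print(rel([.45,.13,.28]),r.as_matrix().round(3))
E
```

```text
[ 0.07555234  0.000323   -0.12136486] [[-0.001 -0.956 -0.292]
 [ 1.    -0.001 -0.001]
 [ 0.    -0.292  0.956]] [[362.   0. 281.]
 [  0. 362. 202.]
 [  0.   0.   1.]]
(array([-2.521, -1.491, -0.178]), 0) [[-0.939  0.343 -0.   ]
 [ 0.343  0.939 -0.   ]
 [ 0.    -0.    -1.   ]]
```

```bash
python3 -m creep '1 -1 -0.5 -0.18 0;1 -1 -0.5 -0.18 0;1 -1 -0.5 -0.18 0;1 -1 -0.5 -0.18 0' && python3 -m creep '1 -1 -0.5 0 0;1 -1 -0.5 0 0;1 -1 -0.5 0 0;1 -1 -0.5 0 0' && python3 -m creep '1 -0.3 -0.15 0 0;1 -0.3 -0.15 0 0;1 -0.3 -0.15 0 0;1 -0.3 -0.15 0 0'
python3 - <<'E'
from h import *
o,p,r=st();print(p,o["joint_pos"].round(2),o["clock"],o["ft_force"])
im=camera("wrist");cv2.imwrite("pics/w1.png",im[:,:,::-1]);np.save("w1q",camera_params("wrist"),allow_pickle=True)
for t in("code_tag","spot","cap_top","window","station","sample_bottle"):
    print(t,[(np.round(d["at"],4).tolist(),round(d["conf"],2)) for d in spot_point(t,"wrist")][:3])
E
```

```text
clock: 1.8
eef_pos: [0.2884, 0.3463, 0.2812]
tool_rot: [0.177, 0.984, 0.001, 0.001]
ft_force: [-0.2, 1.3, -0.2]
grip_width: 0.0852
grasp_force: 0.0
clock: 2.3
eef_pos: [0.403, 0.225, 0.2799]
tool_rot: [0.176, 0.984, -0.0, -0.0]
ft_force: [-0.7, 0.5, 0.2]
grip_width: 0.0852
grasp_force: 0.0
clock: 2.8
eef_pos: [0.4354, 0.1907, 0.2803]
tool_rot: [0.173, 0.985, 0.0, -0.0]
ft_force: [0.3, 0.1, 0.2]
grip_width: 0.0853
grasp_force: 0.0
[0.43539995 0.19065575 0.28025534] [0.41 0.18 0.   1.39 0.   0.76] 2.8 [0.31862967 0.12258443 0.24076901]
code_tag [([0.4549, 0.1866, 0.0514], 0.69)]
spot [([0.4671, 0.1739, 0.1276], 0.68), ([0.4744, 0.1726, -0.0016], 0.48)]
cap_top [([0.4789, 0.1726, 0.1271], 0.75)]
window [([0.46, 0.2475, 0.0446], 0.79)]
station [([0.4757, 0.1736, -0.0025], 0.84), ([0.4773, 0.1726, 0.1264], 0.67)]
sample_bottle [([0.4748, 0.1698, 0.0203], 0.95)]
```

View pics/w1.png

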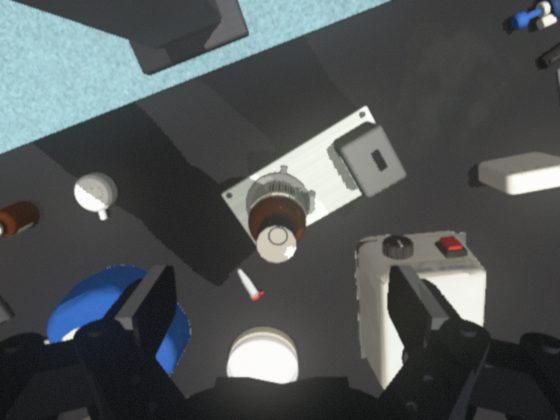

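The wrist view shows the cap disc at about (277,243) with the ring near (278,237), the tooth at (284,170), the plate's front edge from (222,194) to (366,107) and the reader block at (370,160). Next I'll measure the angles from these.

```bash
python3 - <<'E'
from h import *
im=cv2.imread("pics/w1.png")
m=cut_out("station","wrist")[0]["pixels"].astype(np.uint8)*255
cv2.imwrite("pics/m.png",m)
for u,z in [((222,194),.01),((366,107),.01),((377,116),.01),((284,169),.015),((277,243),.1275),((278,237),.1275)]: print(u,ray(u,z,"wrist").round(4))
# block top face by gray + plate box
print(cv2.minAreaRect(np.argwhere(m>0)[:,::-1].astype(np.float32)))
x0,y0=200,85
a=cv2.resize(im[y0:y0+190,x0:x0+230],None,fx=3.4,fy=3.1,interpolation=cv2.INTER_CUBIC);cv2.imwrite("pics/c2.png",a);print(a.shape)
# known-points reprojection for candidate pose
a0=np.deg2rad(101.5);c=np.array([.477,.171]);ex=np.array([np.sin(a0),-np.cos(a0)]);ey=np.array([np.cos(a0),np.sin(a0)])
E
```

```text
(222, 194) [0.4461 0.115  0.01  ]
(366, 107) [0.4105 0.2934 0.01  ]
(377, 116) [0.4233 0.3017 0.01  ]
(284, 169) [0.4421 0.1905 0.015 ]
(277, 243) [0.4759 0.1714 0.1275]
(278, 237) [0.4712 0.174  0.1275]
((316.4904479980469, 183.68557739257812), (91.52345275878906, 171.80523681640625), 56.56013488769531)
(589, 782, 3)
```

View pics/c2.png

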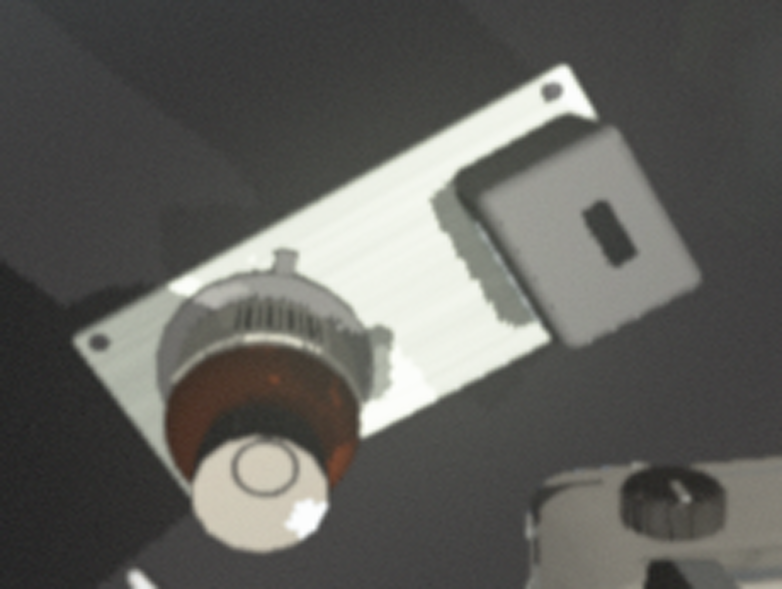

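```bash
python3 -m creep '1 -0.3 -0.03 0.53 0;1 -0.3 -0.03 0.53 0;1 -0.3 -0.03 0.53 0;1 -0.3 -0.03 0.53 0'
python3 - <<'E'
from h import *
im=camera("wrist");cv2.imwrite("pics/w2.png",im[:,:,::-1])
for t in("spot","cap_top","code_tag"):
    print(t,[(np.round(d["at"],4).tolist(),round(d["conf"],2)) for d in spot_point(t,"wrist")][:3])
c=pix([.476,.1715,.1275],"wrist")[0];print(c,pix([.442,.1905,.015],"wrist"))
x0,y0=int(c[0])-100,int(c[1])-130
cv2.imwrite("pics/c3.png",cv2.resize(im[y0:y0+180,x0:x0+200,::-1],None,fx=3,fy=3,interpolation=cv2.INTER_CUBIC));print(x0,y0)
print(rel([.476,.1715,.114]))
E
```

```text
clock: 3.7
eef_pos: [0.4773, 0.1701, 0.2019]
tool_rot: [0.174, 0.985, 0.0, 0.0]
ft_force: [0.2, 0.2, 0.9]
grip_width: 0.0857
grasp_force: 0.0
spot [([0.4721, 0.1702, 0.1283], 0.57)]
cap_top [([0.4775, 0.1748, 0.1268], 0.78)]
code_tag [([0.4529, 0.184, 0.052], 0.67)]
[281.89264377 224.61163588] [[288.90842581 134.63913857]]
181 94
(array([0.013, 0.003, 0.589]), 0)
```

View pics/c3.png

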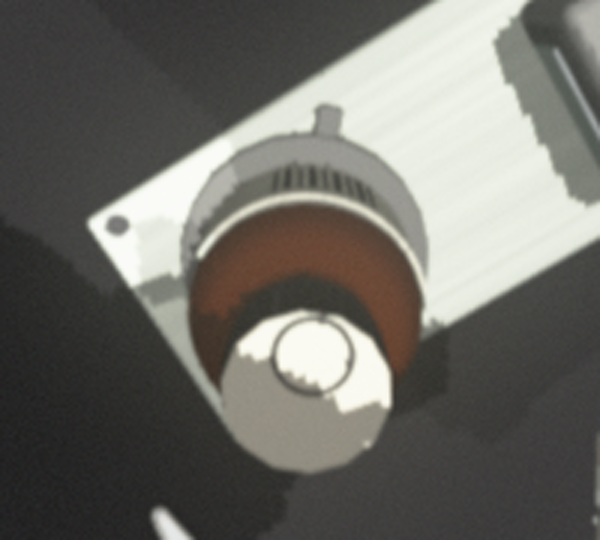

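Disc centre at crop (306,391), full image (283,224), against a prediction of (282,225). The two views agree on the cap's position and height. Ring at full (285,213), tooth tip at (291,129).

```bash
python3 - <<'E'
from h import *
c=ray((283.2,224.3),.1275,"wrist");print(c)
for u,z in [((285.3,212.7),.1275),((290.7,131),.014),((181+107/1,0),.015)][:2]:
    q=ray(u,z,"wrist");d=q-c;print(q.round(4),np.hypot(*d[:2]),np.degrees(np.arctan2(d[1],d[0])))
a=ray((181+88/3,94+222/3),.01,"wrist");b=ray((181+435/3,94+0),.01,"wrist");print(np.degrees(np.arctan2(*(b-a)[1::-1])))
print(rel([c[0],c[1],.114]))
E
```

```text
[0.47607878 0.17227482 0.1275    ]
[0.4698 0.1758 0.1275] 0.0071724001393436345 150.3990278903769
[0.4398 0.1929 0.014 ] 0.041767001128397555 150.36916340506895
102.0382452720743
(array([0.014, 0.008, 0.589]), 0)
```

```bash
python3 -m creep '1 0.01 0.01 0.3 0;1 0.01 0.01 0.59 0;1 0.01 0.01 0.59 0;1 0.01 0.01 0.59 0;0.2 0.01 0.01 0.59 0;0.2 0.01 0.01 0.59 0;0.2 0.01 0.01 0.59 0;0.2 0.01 0.01 0.59 0;0.2 0.01 0.01 0.59 0;0.2 0.01 0.01 0.59 0'
```

```text
clock: 5.15
eef_pos: [0.4765, 0.171, 0.1135]
tool_rot: [0.174, 0.985, -0.0, 0.001]
ft_force: [-1.7, -1.7, 5.2]
grip_width: 0.0325
grasp_force: 59.6
```

```bash
python3 -m creep '0.2 0 0 0 0.05;0.2 0 0 0 0.1;0.2 0 0 0 0.15;0.2 0 0 0 0.2;0.2 0 0 0 0.25;0.2 0 0 0 0.27;0.2 0 0 0 0.27;0.2 0 0 0 0.27' && python3 -m creep '1 0 0 0 0;1 0 0 0 0;1 0 0 0 0;1 0 0 0 0;1 0 0 -0.3 0;1 0 0 -0.6 0;1 0 0 -0.6 0;1 0 0 -0.6 0'
python3 - <<'E'
from h import *
o,p,r=st();print(p,o["joint_pos"].round(2));y=r.apply([0,1,0]);print(np.degrees(np.arctan2(y[1],y[0])))
im=camera("wrist");cv2.imwrite("pics/w3.png",im[:,:,::-1])
for c in("wrist","scene","top"):
  if c!="wrist":camera(c)
  for t in("spot","cap_top","code_tag"):
    print(t,[(np.round(d["at"],4).tolist(),round(d["conf"],2)) for d in spot_point(t,c)][:3])
a=np.radians(101.7);u=np.array([np.cos(a),np.sin(a)]);C=np.array([.4762,.1715])
P=[[*(C+d*u),z] for d,z in((0,.1275),(.0078,.1275),(.042,.014),(.085,.041))];print(pix(P,"wrist").round(1))
cv2.imwrite("pics/c4.png",cv2.resize(im[:,:,::-1],(784,588),interpolation=cv2.INTER_CUBIC))
E
```

```text
clock: 6.15
eef_pos: [0.4764, 0.171, 0.1135]
tool_rot: [0.564, 0.826, -0.0, 0.001]
ft_force: [-1.3, -3.3, 6.4]
grip_width: 0.0325
grasp_force: 59.7
clock: 7.15
eef_pos: [0.4759, 0.1717, 0.2019]
tool_rot: [0.564, 0.826, -0.0, -0.0]
ft_force: [-0.3, 0.5, 0.2]
grip_width: 0.0854
grasp_force: 0.0
[0.47587178 0.1716623  0.20187319] [ 0.35  0.28 -0.08  1.21  0.    1.54]
21.36450853695065
spot [([0.4756, 0.1766, 0.1281], 0.74)]
cap_top [([0.4794, 0.1718, 0.1261], 0.94), ([0.4743, 0.1768, 0.1272], 0.32)]
code_tag [([0.4711, 0.2003, 0.0503], 0.61)]
spot [([0.472, 0.1807, 0.1255], 0.75)]
cap_top [([0.4764, 0.1716, 0.1274], 0.66), ([0.3952, -0.107, -0.0024], 0.19)]
code_tag [([0.4753, 0.204, 0.0533], 0.91)]
spot []
cap_top []
code_tag []
[[282.5 227.9]
 [284.8 215.3]
 [290.6 133.6]
 [301.5  79.7]]
```

View pics/c4.png

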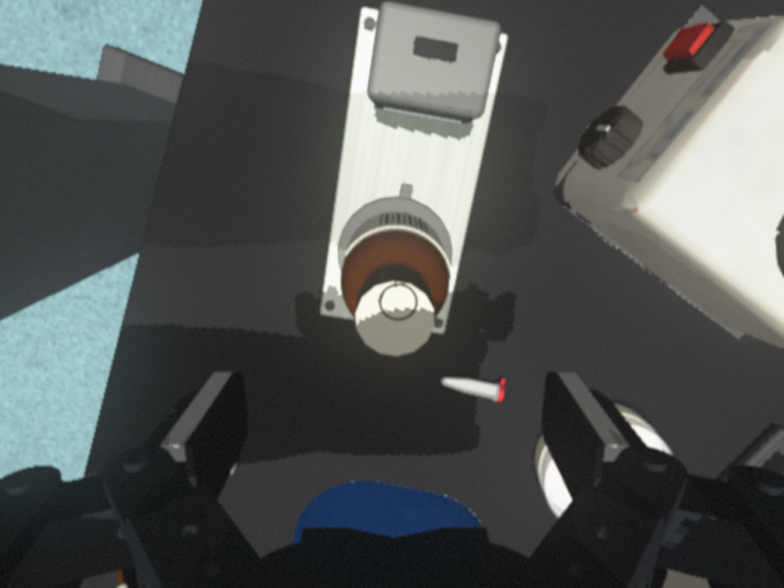

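```bash
python3 - <<'E'
from h import *
f=lambda x,y,z:ray((x/1.4,y/1.4),z,"wrist")
ang=lambda a,b:np.degrees(np.arctan2((b-a)[1],(b-a)[0]))
L=f(321,315,.01);L2=f(361,10,.01);Rr=f(444,333,.01);R2=f(507,36,.01)
print("edges",ang(L,L2),ang(Rr,R2),"bottom edge+90",ang(L,Rr)+90,np.linalg.norm(L-Rr))
c=f(395,318,.1275);print("c",c);print("ring",f(398.5,301,.1275),ang(c,f(398.5,301,.1275)),"tooth",ang(c,f(405,187,.014)))
im=cv2.imread("pics/w3.png")
g=cv2.cvtColor(im,cv2.COLOR_BGR2GRAY)
l=f(381,110,.066);r=f(487,125,.066);print(ang(l,r)+90)
bl=f(378,6,.066);br=f(498,24,.066);print("blocktop far",ang(bl,br)+90,"mid",(bl+br)/2,ang(c,(bl+br)/2))
E
```

```text
edges 101.9392432528803 101.7910329824421 bottom edge+90 102.4032874966464 0.08251888768336264
c [0.47585502 0.17184184 0.1275    ]
ring [0.47448376 0.17928234 0.1275    ] 100.44225351175005 tooth 102.78771282264819
103.67591686109861
blocktop far 103.64519870667563 mid [0.44904559 0.29499561 0.066     ] 102.2811523731257
```

The tag sits at about 102 degrees, the same as the station's +y direction, so step 1 is met within about 2 degrees. Now to the stand.

```bash
python3 -m creep '1 0 0 -0.4 0;1 -0.4 -0.2 -0.53 0;1 -0.8 -0.42 -0.53 0;1 -0.8 -0.42 -0.53 0;1 -0.8 -0.42 -0.53 0' && python3 -m creep '1 -0.8 -0.42 0 0;1 -0.8 -0.42 0 0;1 -0.8 -0.42 0 0;1 -0.8 -0.42 0 0' && python3 -m creep '1 -0.8 -0.42 0 -0.38;1 -0.8 -0.42 0 -0.38;1 -0.8 -0.42 0 -0.38;1 -0.8 -0.42 0 -0.38;1 -0.8 -0.42 0 -0.38;1 -0.8 -0.42 0 -0.38;1 -0.8 -0.42 0 -0.38;1 -0.8 -0.42 0 -0.38'
python3 - <<'E'
from h import *
o,p,r=st();print(p,o["joint_pos"].round(2),o["clock"])
im=camera("wrist");cv2.imwrite("pics/w4.png",im[:,:,::-1])
for t in("probe","stand"):
    print(t,[(np.round(d["at"],4).tolist(),round(d["conf"],2)) for d in spot_point(t,"wrist")][:3])
print(pix([[.473,-.232,.141],[.473,-.232,.075]],"wrist"))
m=cut_out("probe","wrist")[0]["pixels"];yx=np.argwhere(m);print(yx.min(0),yx.max(0),yx.mean(0))
E
```

```text
clock: 8.38
eef_pos: [0.4612, 0.0365, 0.2819]
tool_rot: [0.565, 0.825, 0.0, -0.0]
ft_force: [-0.6, 0.4, 0.2]
grip_width: 0.0853
grasp_force: 0.0
clock: 8.88
eef_pos: [0.4466, -0.097, 0.2814]
tool_rot: [0.564, 0.826, 0.0, -0.0]
ft_force: [-0.2, -0.0, -0.2]
grip_width: 0.0856
grasp_force: 0.0
clock: 9.88
eef_pos: [0.4324, -0.2304, 0.2816]
tool_rot: [0.001, 1.0, 0.0, 0.0]
ft_force: [-0.1, 0.7, 0.3]
grip_width: 0.0852
grasp_force: 0.0
[ 0.43239653 -0.23042252  0.28161716] [-0.49  0.21  0.04  1.4   0.   -0.49] 9.875
probe [([0.4761, -0.2253, 0.03], 0.71)]
stand [([0.4741, -0.2298, 0.0006], 0.6)]
[[280.16188002 246.32374711]
 [280.39127119 218.20012686]]
[201 264] [257 299] [228.4787234  281.41802253]
```

View pics/w4.png

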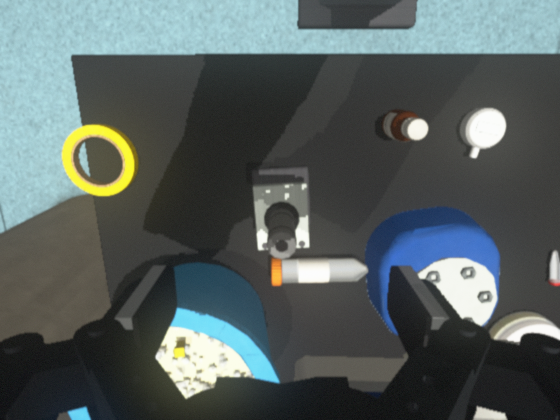

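The probe's top ring is at (283,246), 3 px from the prediction, and the collar is at (281,215). The blue bucket at lower left is the only close neighbour, so I'll check its clearance and go down with the fingers part open.

```bash
python3 - <<'E'
from h import *
for h in(.08,.12,.16):
    c=ray((455,185),h,"top");e=ray((414,185),h,"top");print(h,c.round(3),np.linalg.norm(c-e).round(3), "wrist rim top pt",ray((205,264),h,"wrist").round(3), np.linalg.norm(c[:2]-[.473,-.23]).round(3))
c=ray((283,246),.141,"wrist");print(c)
print("h by 2 views", ray((413,252.5),.141,"top"), ray((413,252.5),.13,"top"),ray((283,246),.13,"wrist"))
print(rel([c[0],c[1],.2],np.pi/2))
E
```

```text
0.08 [ 0.646 -0.35   0.08 ] 0.104 wrist rim top pt [ 0.519 -0.307  0.08 ] 0.211
0.12 [ 0.636 -0.337  0.12 ] 0.101 wrist rim top pt [ 0.498 -0.297  0.12 ] 0.195
0.16 [ 0.626 -0.324  0.16 ] 0.097 wrist rim top pt [ 0.478 -0.288  0.16 ] 0.179
[ 0.47259559 -0.23006181  0.141     ]
h by 2 views [ 0.46484086 -0.22447282  0.141     ] [ 0.46605302 -0.22717295  0.13      ] [ 0.47747533 -0.23003363  0.13      ]
(array([-0.273,  0.011,  0.545]), np.float64(-0.001))
```

```bash
python3 -m creep '0.6 -0.27 0.01 0.2 0;0.6 -0.27 0.01 0.45 0;0.6 -0.27 0.01 0.45 0;0.6 -0.27 0.01 0.45 0;0.6 -0.27 0.01 0.45 0'
python3 - <<'E'
from h import *
o,p,r=st();print(p)
im=camera("wrist");cv2.imwrite("pics/w5.png",im[:,:,::-1])
print([(np.round(d["at"],4).tolist(),round(d["conf"],2)) for d in spot_point("probe","wrist")][:3])
u=pix([[.4726,-.230,.141],[.4726,-.230,.075]],"wrist");print(u)
x0,y0=int(u[0,0])-75,int(u[0,1])-90
cv2.imwrite("pics/c5.png",cv2.resize(im[y0:y0+140,x0:x0+150,::-1],None,fx=4,fy=4,interpolation=cv2.INTER_CUBIC));print(x0,y0)
E
```

```text
clock: 10.7
eef_pos: [0.4726, -0.2316, 0.2164]
tool_rot: [0.002, 1.0, -0.001, 0.002]
ft_force: [0.7, 0.1, -0.2]
grip_width: 0.0512
grasp_force: 0.0
[ 0.47256561 -0.23163702  0.21636679]
[([0.4782, -0.2286, 0.0289], 0.85)]
[[283.44225741 227.4051844 ]
 [283.12195273 195.70247616]]
208 137
```

View pics/c5.png

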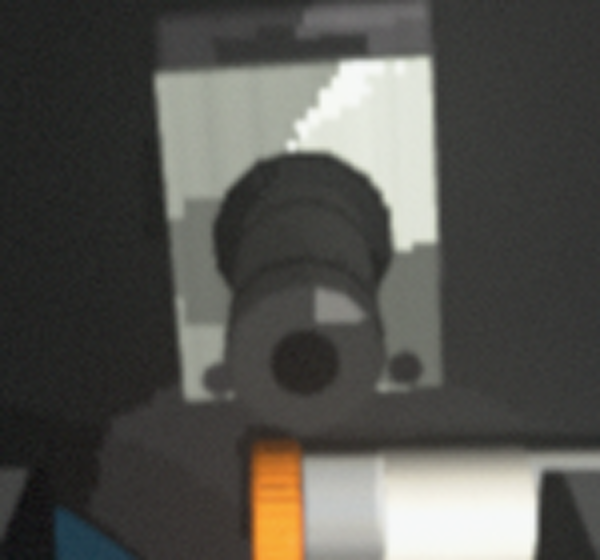

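The probe's top ring centre is at (284,227.5), within 1 px of the prediction, so I can grip.

```bash
python3 -m creep '0.6 0 0.01 0.3 0;0.6 0 0.01 0.65 0;0.6 0 0.01 0.65 0;0.6 0 0.01 0.65 0;0.6 0 0.01 0.65 0;0 0 0.01 0.65 0;0 0 0.01 0.65 0;0 0 0.01 0.65 0;0 0 0.01 0.65 0;0 0 0.01 0.65 0'
```

```text
clock: 12.05
eef_pos: [0.4726, -0.2301, 0.1183]
tool_rot: [0.002, 1.0, -0.001, 0.001]
ft_force: [-0.9, 0.3, 6.9]
grip_width: 0.0226
grasp_force: 58.4
```

```bash
python3 -m creep '0 0 0 -0.1 0;0 0 0 -0.3 0;0 0 0 -0.6 0;0 0 0 -0.9 0;0 0 0 -0.9 0;0 0 0 -0.9 0' && python3 -m creep '0 0.2 0 -0.3 0;0 0.33 0.2 -0.35 0;0 0.33 0.5 -0.35 0;0 0.33 0.9 -0.35 0;0 0.33 0.9 -0.35 0;0 0.33 0.9 -0.35 0' && python3 -m creep '0 0 0.4 0 0;0 0 0.8 0 0;0 0 0.9 0 0;0 0 0.9 0 0;0 0 0.9 0 0' && python3 -m creep '0 0 0.3 0 0;0 0 0.6 0 0;0 0 0.6 0 0;0 0 0.6 0 0'
python3 - <<'E'
from h import *
o,p,r=st();print(p,o["joint_pos"].round(2));print(rel([.4742,.1794,.27],np.pi/2))
for c in("scene","top"):
  camera(c)
  for t in("probe","probe_tip","spot"):
    print(c,t,[(np.round(d["at"],4).tolist(),round(d["conf"],2)) for d in spot_point(t,c)][:2])
E
```

```text
clock: 12.8
eef_pos: [0.4714, -0.2293, 0.2517]
tool_rot: [0.002, 1.0, 0.0, -0.0]
ft_force: [-0.4, 0.5, -1.7]
grip_width: 0.023
grasp_force: 59.3
clock: 13.55
eef_pos: [0.4223, -0.0943, 0.3032]
tool_rot: [0.002, 1.0, -0.0, -0.001]
ft_force: [0.3, 0.1, -1.5]
grip_width: 0.0229
grasp_force: 59.4
clock: 14.18
eef_pos: [0.4236, 0.0391, 0.304]
tool_rot: [0.003, 1.0, -0.0, -0.0]
ft_force: [-0.2, 0.4, 0.3]
grip_width: 0.0224
grasp_force: 59.6
clock: 14.68
eef_pos: [0.424, 0.1293, 0.3042]
tool_rot: [0.003, 1.0, -0.0, -0.0]
ft_force: [0.5, 0.8, -1.4]
grip_width: 0.0225
grasp_force: 59.7
[0.42398795 0.12930857 0.30417582] [ 0.3   0.11 -0.02  1.44 -0.    0.3 ]
(array([-0.333,  0.336,  0.227]), np.float64(-0.002))
scene probe [([0.423, 0.1258, 0.2199], 0.84)]
scene probe_tip []
scene spot [([0.4748, 0.1796, 0.125], 0.82)]
top probe [([0.5283, 0.4259, 0.0014], 0.47)]
top probe_tip []
top spot []
```

```bash
python3 -m creep '0 -0.17 0.17 0.1 0;0 -0.33 0.335 0.2 0;0 -0.33 0.335 0.3 0;0 -0.33 0.335 0.36 0;0 -0.33 0.335 0.36 0;0 -0.33 0.335 0.36 0'
python3 - <<'E'
from h import *
o,p,r=st();print(p,o["tool_rot"])
P=[[p[0],p[1],p[2]-.088-.014],[.4742,.1794,.1275],[.4758,.1717,.1275],[p[0],p[1],p[2]-.088+.111]]
out=[]
for c in("wrist","scene"):
  im=camera(c)
  for t in("probe","probe_tip","spot","cap_top"):
    print(c,t,[(np.round(d["at"],4).tolist(),round(d["conf"],2)) for d in spot_point(t,c)][:2])
  u=pix(P,c);w,h=(60,50) if c=="wrist" else (30,25)
  x0,y0=int(u[1,0])-w,int(u[1,1])-h-(10 if c=="scene" else 0);print(c,x0,y0,u.round(1).tolist())
  out.append(cv2.resize(im[y0:y0+2*h,x0:x0+2*w,::-1],(400,333),interpolation=cv2.INTER_CUBIC))
cv2.imwrite("pics/c6.png",np.hstack(out))
E
```

```text
clock: 15.82
eef_pos: [0.4735, 0.1803, 0.2512]
tool_rot: [0.002, 1.0, 0.0, 0.001]
ft_force: [-0.5, 0.1, -1.4]
grip_width: 0.0226
grasp_force: 59.7
[0.47345736 0.18028507 0.25117198] [2.38360779e-03 9.99996966e-01 1.76737830e-04 5.95773881e-04]
wrist probe [([0.4776, 0.1819, 0.1624], 0.59)]
wrist probe_tip []
wrist spot []
wrist cap_top [([0.4813, 0.1741, 0.1275], 0.83)]
wrist 218 153 [[280.1, 212.1], [279.0, 203.3], [268.1, 205.5], [278.8, 337.2]]
scene probe [([0.4714, 0.1783, 0.1668], 0.65)]
scene probe_tip []
scene spot [([0.4774, 0.1783, 0.1259], 0.79)]
scene cap_top [([0.476, 0.1696, 0.1256], 0.62)]
scene 187 166 [[216.8, 194.5], [218.0, 201.2], [220.3, 202.0], [212.0, 153.3]]
```

View pics/c6.png

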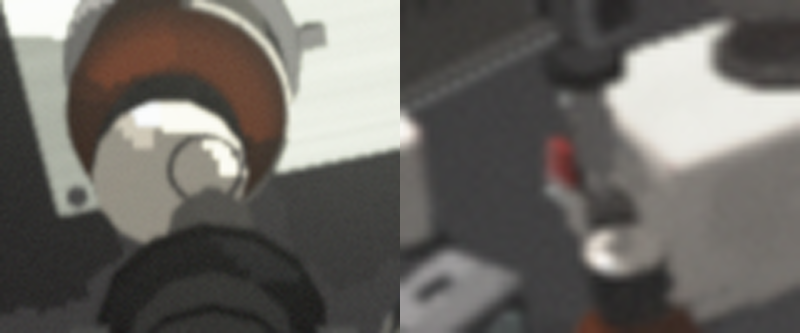

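Ring at wrist (280,203), where I predicted (279,203). The probe's nose and tip line up with it to within about 1 mm, so I'll go down and watch the force.

```bash
python3 -m creep '0 0 0 0.04 0;0 0 0 0.08 0;0 0 0 0.12 0;0 0 0 0.12 0;0 0 0 0.12 0;0 0 0 0.12 0' && python3 -m creep '0 0 0 0.01 0;0 0 0 0.02 0;0 0 0 0.03 0;0 0 0 0.04 0;0 0 0 0.04 0;0 0 0 0.04 0' && python3 -m creep '0 0 0 0.005 0;0 0 0 0.01 0;0 0 0 0.015 0;0 0 0 0.015 0;0 0 0 0.015 0;0 0 0 0.015 0'
python3 - <<'E'
from h import *
f=[]
for i in range(10):
    camera("wrist");o,p,r=st();f.append(np.r_[p,o["ft_force"]])
print(np.mean(f,0).round(4))
for c in("wrist","scene"):
  camera(c)
  for t in("probe","spot","cap_top","code_tag"):
    print(c,t,[(np.round(d["at"],4).tolist(),round(d["conf"],2)) for d in spot_point(t,c)][:2])
E
```

```text
clock: 17.08
eef_pos: [0.4737, 0.1807, 0.2326]
tool_rot: [0.002, 1.0, 0.0, 0.0]
ft_force: [-0.3, 0.9, -1.0]
grip_width: 0.0225
grasp_force: 59.7
clock: 17.82
eef_pos: [0.4736, 0.1807, 0.2265]
tool_rot: [0.002, 1.0, 0.0, 0.0]
ft_force: [-0.3, -0.8, 1.6]
grip_width: 0.0232
grasp_force: 59.7
clock: 18.58
eef_pos: [0.4736, 0.1807, 0.2241]
tool_rot: [0.002, 1.0, 0.0, 0.0]
ft_force: [-0.7, 0.1, 1.9]
grip_width: 0.0227
grasp_force: 59.7
[ 0.4736  0.1807  0.2241 -0.1585 -0.0468  2.6294]
wrist probe [([0.4769, 0.1847, 0.1375], 0.76)]
wrist spot [([0.4731, 0.1768, 0.1298], 0.65), ([0.5272, 0.4238, 0.0017], 0.63)]
wrist cap_top [([0.4776, 0.1716, 0.127], 0.57)]
wrist code_tag [([0.4724, 0.1986, 0.0531], 0.6)]
scene probe [([0.4714, 0.1797, 0.1382], 0.49)]
scene spot [([0.4743, 0.1782, 0.1248], 0.98)]
scene cap_top []
scene code_tag [([0.4729, 0.2043, 0.0549], 0.77)]
```

The spring carries about 3.5 N, which puts it some 6 mm in, and the geometry gives the same. The tag still faces the window, so I'll hand in.

```bash
python3 -c "
from workcell import ticket;print(ticket.job_done())"
```

```text
the job is handed in; nothing more can be done
None
```

I handed the job in with the tag within about 2° of squarely facing the window and the probe still held upright on the ring, its tip pressed in about 6 mm of 10; no verdict came back.

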